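# Square up the template plates and unclip their cassette

## Task

The three template plates in the blue cassette have slid partly out of its open end: with the cassette still clipped in its black dock, tap them back in until their edges are flush with that end. Then pinch the two orange side catches together, lift the cassette straight up out of the dock, and finish still holding it by the catches, level and at rest with the plates in it, at least 10 cm above where it sat. Leave the pin dish, the pearl thread spool and the beeswax where they are.

Things in the scene. Friction and masses are not known exactly. Their poses are not given: they have to be found in the camera images.
- dock: black dock fixed to the table: slab x -37 to +41, 96 wide (y), 12 high; origin on the table under its centre, z up. The cassette stands on the slab, origin 12 above the dock's, same axes, a 12 high stop behind it. Each side an aluminium keeper (34 along x, y 29.5 to 43, top 25 above the table) hooks over a catch's tooth. All of the dock is below 25; nothing stands before x = -37. All in mm.
- cassette: blue open-topped cassette, x -36 to +34, 39 wide (y), about 160 g, clipped in the dock; origin on its underside, z up. Floor 4 thick, walls 3 thick and 26 high (48 beside the catches), 33 apart inside; inner face of the back wall at x = +30. The end at x = -36, towards the robot, is open. The catches sit outside the side walls at x = 0. All in mm.
- catch_left (a joint): inward travel of the orange catch on the cassette's +y side: 0 = out and latched, 0.0045 m = pressed in; it frees the keeper beyond about 0.003 m (pinch both right in). Spring 1.8 N out, 4.5 N in. An upright plate 24 mm wide (x), 4 mm thick, 3 to 52 mm above the cassette's underside, with a tooth 4 mm outwards at its foot.
- catch_right (a joint): the same for the catch on the -y side, pressed towards +y. Over their outer faces the two catches measure 56 mm apart when out, 47 mm when pressed in.
- catch_left_pad (a point): ribbed finger pad on the outer face of the +y catch, 28 mm from the cassette's middle plane when out, 38 mm above its underside (50 mm above the table while docked).
- catch_right_pad (a point): the same on the -y catch.
- plate_low: yellow plate, 66 long (x) x 30 wide x 5 thick mm, about 30 g, loose; origin at the centre of its underside, axes like the cassette's. Home when its centre is at x = -3 mm in the cassette frame (against the back wall, near end flush); at the start it sticks out by 6 to 22 mm. Lowest of the stack, on the cassette floor (underside 16 mm above the table).
- plate_mid: green plate, 66 long (x) x 30 wide x 5 thick mm, about 30 g, loose; origin at the centre of its underside, axes like the cassette's. Home when its centre is at x = -3 mm in the cassette frame (against the back wall, near end flush); at the start it sticks out by 6 to 22 mm. Middle of the stack, on the yellow one.
- plate_top: red plate, 66 long (x) x 30 wide x 5 thick mm, about 30 g, loose; origin at the centre of its underside, axes like the cassette's. Home when its centre is at x = -3 mm in the cassette frame (against the back wall, near end flush); at the start it sticks out by 6 to 22 mm. Top of the stack (its upper face 31 mm above the table).
- pin_dish: light blue pin dish, 70 mm across, 15 mm high, origin at the centre of its underside, on the +y side of the dock; leave alone.
- spool_pearl: lying spool of pearl-white thread, about 50x66x41 mm, origin under its centre, on the -y side of the dock; leave alone.
- beeswax: yellow-brown round cake of beeswax, 35 mm across, 13 mm high, origin under its centre, behind the dock; leave alone.
Mind the look-alikes: they are no part of the job. Of the things like the plate_top, leave any that is turquoise or white; of the rest the smaller one is meant.

How it is judged:
By the outcome, as a careful person would: the job done as asked, in the order asked, and still so for the second after the job is handed in, while the arm keeps its last pose, push and grip.
It also fails if it takes over 46 s, if anything falls off the work surface, if the arm or the gripper's body presses on something with over 40 N, if the wrist force passes 120 N, or if a joint passes its speed limit or range.

## Robot

A 6-joint arm with a two-finger parallel gripper is mounted at the origin on a cart in front of the work surface, level with it; the furniture and walls round the work are solid. World frame = base frame: x ahead of the robot, y to its left, z up, the work surface at z = 0. Lengths are in m, angles in rad, forces in N, time in s.
With the tool pointing down it reaches from about 0.325 to 0.9 m from the base axis. Payload 3.5 kg.
Tool frame: the origin (TCP) lies midway between the tips of the shut fingers; the grasp point (between the pads) lies 19 mm behind it; z points along the fingers, y is the line along which they close (so a half turn about z gives the same grasp; the last joint's range is limited). The gripper opens to 85 mm and grips with 20 to 120 N. Pads are 22 mm wide; open, the fingers measure 114 mm over their backs; the gripper's body (76 mm by 85 mm) begins 54 mm behind the grasp point. The pads swing forward as they close: fully open they stand 13 mm farther back than shut.
Start: joints at [-1.294, 0.276, -0.026, 1.268, 0, 1.467], TCP at [0.232, -0.58, 0.231] pointing down, gripper open.
Joint ranges: [-3.12, 3.12], [-0.85, 1.88], [-1.08, 1.24], [-1.95, 2.15], [-1.57, 1.53], [-3.14, 3.14]. Speed limits (rad/s): [2.57, 2.57, 3.14, 3.14, 3.14, 3.14].

## Interface

Orientations are given as a rotation vector (axis times angle).
In Python, from station import robot gives the robot as it stands.
- The arm moves only by the tool arm_command, never from a script. Its argument "rows" is a list of rows, each a list of 2 entries, a list of its own where there are three numbers: the shift along the tool's x, y, z in mm, then the turn, a rotation vector about the tool's x, y, z in rad. A call has 1 to 12 rows; each row shifts and turns the commanded pose from where the row before left it, along the tool's axes as they then stand; what a row does not reach is not made up. A row lasts 1/12 s, in which the tool goes at most 41.7 mm and 7.16 degrees, less where a joint would pass 70% of its speed; a pose out of reach is approached as far as the arm can. A call with a gripper value outside its range is refused whole. "gripper" is the closure in counts, from 0 (fully open) to 255 (shut), set as the call begins (left out, the last holds). The fingers move at their own pace and stop on an object; "squeeze" is the grip in N (left out, the last holds). Time passes only in rows, so rows that do not move let the fingers close. It gives the time, the measured TCP pose, the force, the opening and the grip force at its end, in the units of the state.
- robot.get_obs(): the state, without advancing time (a new reading comes with each control period).
- robot.capture(name): name is "scene" or "top"; returns the picture (480x640x3 uint8, blue, green, red); there is no depth.
- robot.camera_info(name): a dict with "fx", "fy", "cx", "cy" (pixels), "view" (4x4, takes a point from world to camera coordinates). Camera axes: x right, y down, z forward; pixel columns grow to the right and rows downward; lengths in m; the calibration is good to about 2 mm. A picture is of the moment at which its call begins. camera_info takes no time and is no camera call.
- robot.hand_in(): hands the job in; it is judged then, once.
The state is a dict: "t": time; "qpos": joint angles; "qvel": joint speeds; "joint_torque": joint torques, N m; "position": TCP position; "tool_rot": TCP orientation; "contact_force": force on the tool from outside, world axes, zero at the start; "moment": the same for the moment, N m; "gripper_width": opening from 0.0 (shut) to 1.0 (fully open); "grasp_force": force on a finger pad.
Only numpy, scipy, OpenCV 4.12 (cv2) and the standard library are available. Lean on these libraries where they do the work, as an engineer would, in place of code of your own. Each camera call takes 0.05 s, during which the arm holds its last target. There are 200 camera calls.

## Working session

There is one attempt and no reset: what is moved stays moved. The work goes in short steps, Python scripts to look and compute and a tool call to move; the robot and the scene stay as the last step left them, time stands still between calls to the robot, and variables do not carry over. Pictures are saved under pics/ and viewed, at most 10 in all, crops included, and the job is handed in when it is done.

Besides the shell and the picture viewer there is one more tool, called after "Emit:" as name(argument=value, ...), one argument or row to a line, values as JSON. arm_command: Moves the arm, as the interface text tells. Its arguments: {"type":"object","properties":{"rows":{"type":"array"},"gripper":{"type":"number"},"squeeze":{"type":"number"}},"required":["rows"]}

```bash
ls; mkdir -p pics; python3 - <<'E'
from station import robot
import cv2
for n in("scene","top"):
    cv2.imwrite(f"pics/{n}0.png",robot.capture(n)); i=robot.camera_info(n); print(n,{k:(v if k!='view' else [[round(float(x),4) for x in r] for r in v]) for k,v in i.items()})
o=robot.get_obs();print(o)
E
```

```text
pics
scene {'fx': 496.4957599624796, 'fy': 496.4957599624796, 'cx': 323.15929359673567, 'cy': 237.72100692041977, 'view': [[-0.6667, -0.7451, 0.016, 0.4347], [-0.3104, 0.2581, -0.9149, 0.233], [0.6776, -0.615, -0.4033, 0.5319], [0.0, 0.0, 0.0, 1.0]]}
top {'fx': 536.1380620029375, 'fy': 536.1380620029375, 'cx': 313.535419911434, 'cy': 232.83150403578182, 'view': [[-0.018, -0.9997, -0.0177, 0.0694], [-0.9889, 0.0204, -0.1474, 0.5592], [0.1477, 0.0149, -0.9889, 0.8209], [0.0, 0.0, 0.0, 1.0]]}
{'t': 0.1, 'qpos': array([-1.29443572e+00,  2.77066838e-01, -2.77414859e-02,  1.26796822e+00,
        6.88079613e-06,  1.46740460e+00]), 'qvel': array([-0.00086595, -0.00116704,  0.00336117,  0.00164047, -0.00035093,
        0.0005211 ]), 'joint_torque': array([ 4.17390784e-04, -4.46707857e+01,  2.96128446e+01,  8.46487703e-03,
       -4.92864535e-05,  1.04249153e-05]), 'position': array([ 0.23148941, -0.57980548,  0.2302664 ]), 'tool_rot': array([-3.08319279e+00, -5.92563216e-01,  2.57745829e-04]), 'contact_force': array([-0.00487753,  0.30822962, -0.05028224]), 'moment': array([ 0.05741591, -0.03641612,  0.02736826]), 'grasp_force': 0.0, 'gripper_width': 1.0044362511115696}
```

View pics/scene0.png

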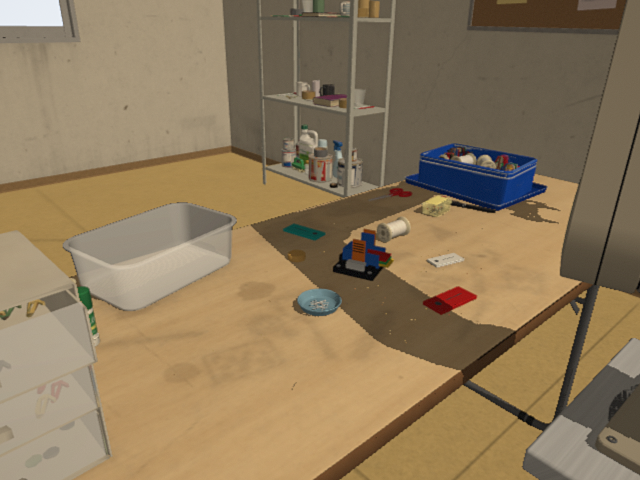

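View pics/top0.png

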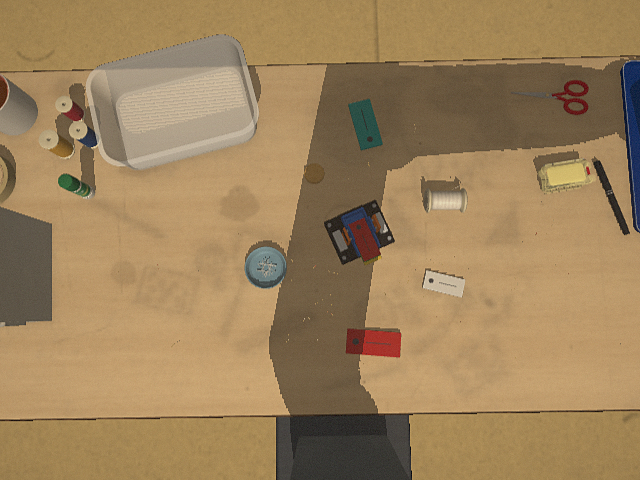

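The scene view shows the docked cassette around (362,255). In the top view the dock is near (360,232), with the dish at (266,266), the spool at (446,200) and the beeswax at (314,173). Plate_top candidates in the top view are the red one in the cassette (365,240), a larger loose red plate (373,343), a turquoise one (365,125) and a white one (443,283). The one in the cassette fits, because it is the smaller red one. I'll confirm that in an enlarged crop.

```bash
python3 - <<'E'
import cv2,numpy as np
a=cv2.imread("pics/top0.png")[190:275,315:405];b=cv2.imread("pics/scene0.png")[220:285,325:400]
a=cv2.resize(a,(400*90//85,400),interpolation=2);a=cv2.resize(cv2.imread("pics/top0.png")[190:275,315:405],None,fx=5,fy=5,interpolation=cv2.INTER_CUBIC)
b=cv2.resize(b,None,fx=4.5,fy=4.5,interpolation=cv2.INTER_CUBIC)
c=np.zeros((430,800,3),np.uint8);c[:425,:450]=a;c[:b.shape[0],455:455+b.shape[1]]=b[:,:345]
cv2.imwrite("pics/crop1.png",c)
E
```

```text
(no output)
```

View pics/crop1.png

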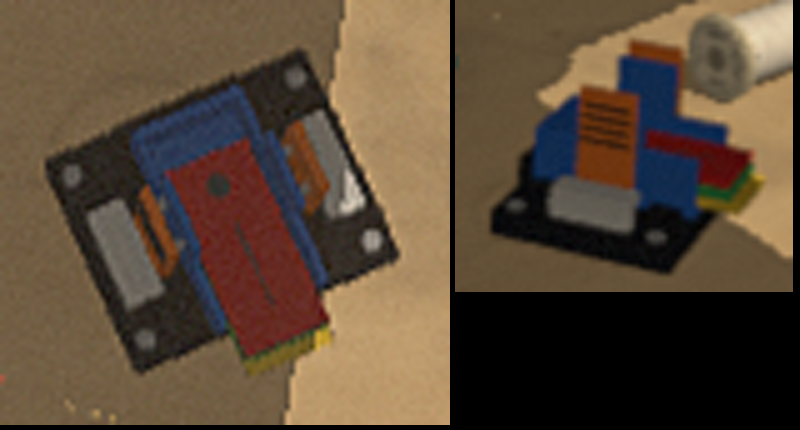

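The crop confirms that the red plate on top of the cassette stack is plate_top. It sits over the green and yellow plates, and they stick out at lower right (285,350) towards the robot. Next I'll fit the pose from both views.

```bash
cat > h.py <<'E'
import numpy as np, cv2
from scipy.optimize import least_squares
from scipy.spatial.transform import Rotation as R
from station import robot
C={n:robot.camera_info(n) for n in("scene","top")}
def proj(n,P):
    i=C[n];V=np.array(i["view"]);p=np.atleast_2d(P)@V[:3,:3].T+V[:3,3]
    return np.c_[i["fx"]*p[:,0]/p[:,2]+i["cx"],i["fy"]*p[:,1]/p[:,2]+i["cy"]]
def world(q,L): # q=x,y,yaw,z ; L mm
    c,s=np.cos(q[2]),np.sin(q[2]);L=np.atleast_2d(L)/1000
    return np.c_[q[0]+c*L[:,0]-s*L[:,1],q[1]+s*L[:,0]+c*L[:,1],q[3]+L[:,2]]
E
python3 - <<'E'
from h import *
T=lambda u,v:((u+.5)/5-.5+315,(v+.5)/5-.5+190)
S=lambda u,v:((u-455+.5)/4.5-.5+325,(v+.5)/4.5-.5+220)
top=[((41,48,12),T(45,160)),((41,-48,12),T(303,50)),((-37,-48,12),T(399,258)),((-37,48,12),T(138,372))]
sc=[((12,28,64),S(582,87)),((-12,28,64),S(638,95)),((-37,48,12),S(672,264)),((-12,-28,64),S(682,52))]
def res(q): return np.r_[(proj("top",world(q,[a for a,_ in top]))-[b for _,b in top]).ravel(),(proj("scene",world(q,[a for a,_ in sc]))-[b for _,b in sc]).ravel()]
s=least_squares(res,[.5,0,.4,0],loss="soft_l1");q=s.x
print("x y yaw z",q.round(4),"res",res(q).round(1))
# protrusion: plate near end x, y=+-15
for nm,z,pts in [("red",31,[(245,362),(328,322)]),("yel",21,[(250,375),(330,345)])]:
    for y,p in zip((15,-15),pts):
        f=lambda a:(proj("top",world(q,[a[0],a[1],z]))-T(*p)).ravel()
        print(nm,least_squares(f,[-40,y]).x.round(1))
o=robot.get_obs();Rt=R.from_rotvec(o["tool_rot"]).as_matrix();print(Rt.round(3))
# desired: tool z down, tool y along +-cassette y
c,sn=np.cos(q[2]),np.sin(q[2])
for sg in(1,-1):
    Rd=np.c_[[sg*c,sg*sn,0],[sg*sn,-sg*c,0],[0,0,-1]];print(sg,R.from_matrix(Rt.T@Rd).as_rotvec().round(3))
pre=world(q,[-90,0,0])[0];pre[2]=.12;print("pre",pre.round(4),"tool shift",(Rt.T@(pre-o["position"])*1000).round(1))
E
```

```text
x y yaw z [ 0.5632 -0.0178  0.398   0.    ] res [-0.3  0.7  0.4 -0.3  1.   0.2  0.3  0.9 -1.1  0.4 -0.9  1.2 -0.6 -2.3
  0.2 -0.3]
red [-47.8  16.3]
red [-46.9 -13.6]
yel [-51.8  15.5]
yel [-53.5 -12.4]
[[ 0.929  0.371 -0.001]
 [ 0.371 -0.929  0.002]
 [ 0.    -0.002 -1.   ]]
1 [-0.002 -0.    -0.018]
-1 [-0.000e+00  3.000e-03  3.123e+00]
pre [ 0.4802 -0.0527  0.12  ] tool shift [ 426.4 -397.2  111.1]
```

Emit:
arm_command(
  rows=[
    [[14,-13,0],[0,0,0]],
    [[28,-26,0],[0,0,0]],
    [[28,-26,0],[0,0,0]],
    [[28,-26,0],[0,0,0]],
    [[28,-26,0],[0,0,0]],
    [[28,-26,0],[0,0,0]],
    [[28,-26,0],[0,0,0]],
    [[28,-26,0],[0,0,0]],
    [[28,-26,0],[0,0,0]],
    [[28,-26,0],[0,0,0]],
    [[28,-26,0],[0,0,0]],
    [[28,-26,0],[0,0,-0.018]],
  ],
  gripper=255,
  squeeze=20,
)

```text
t: 1.1
position: [0.42, -0.1814, 0.231]
tool_rot: [-3.079, -0.621, 0.0]
contact_force: [0.6, -0.3, -0.5]
gripper_width: 0.001
grasp_force: 0.0
```

Emit:
arm_command(
  rows=[
    [[28,-26,15],[0,0,0]],
    [[28,-26,15],[0,0,0]],
    [[28,-26,15],[0,0,0]],
    [[15,-18,15],[0,0,0]],
    [[0,0,0],[0,0,0]],
    [[0,0,0],[0,0,0]],
    [[0,0,0],[0,0,0]],
  ],
)

```text
t: 1.68
position: [0.4738, -0.0567, 0.1712]
tool_rot: [3.079, 0.621, -0.001]
contact_force: [-0.3, 0.4, 0.7]
gripper_width: 0.002
grasp_force: 0.0
```

```bash
cat >> h.py <<'E'
Q=np.array([.5632,-.0178,.398,0])
def rel(q=Q):
    o=robot.get_obs();p=o["position"];d=(p-[q[0],q[1],0])*1000;c,s=np.cos(q[2]),np.sin(q[2])
    Rt=R.from_rotvec(o["tool_rot"]).as_matrix()
    print("t",round(o["t"],2),"TCP in dock",np.round([c*d[0]+s*d[1],-s*d[0]+c*d[1],d[2]],1),"tool yaw",np.arctan2(Rt[1,0],Rt[0,0]).round(4),"z",Rt[:,2].round(3),"F",o["contact_force"].round(1),"w",round(o["gripper_width"],3),"g",round(o["grasp_force"],1))
def shot(n,name,box,f):
    x0,y0,x1,y1=box;cv2.imwrite(f"pics/{name}.png",cv2.resize(robot.capture(n)[y0:y1,x0:x1],None,fx=f,fy=f,interpolation=cv2.INTER_CUBIC))
E
python3 -c "
from h import *
rel()"
```

```text
t 1.68 TCP in dock [-97.5  -1.2 171.2] tool yaw 0.3981 z [-0.001 -0.    -1.   ] F [-0.3  0.4  0.7] w 0.002 g 0.0
```

Emit:
arm_command(
  rows=[
    [[0,-1,30],[0,0,0]],
    [[0,0,35],[0,0,0]],
    [[0,0,35],[0,0,0]],
    [[0,0,30],[0,0,0]],
    [[0,0,18],[0,0,0]],
    [[0,0,8],[0,0,0]],
    [[0,0,0],[0,0,0]],
    [[0,0,0],[0,0,0]],
    [[0,0,0],[0,0,0]],
  ],
)

```text
t: 2.43
position: [0.4755, -0.0566, 0.0171]
tool_rot: [3.078, 0.619, 0.005]
contact_force: [0.1, 0.8, -1.1]
gripper_width: -0.001
grasp_force: 0.0
```

```bash
python3 -c "
from h import *
rel()
shot('scene','s1',(320,200,420,290),7)"
```

```text
t 2.43 TCP in dock [-95.9  -1.8  17.1] tool yaw 0.3969 z [ 0.004 -0.001 -1.   ] F [ 0.1  0.8 -1.1] w -0.001 g 0.0
```

View pics/s1.png

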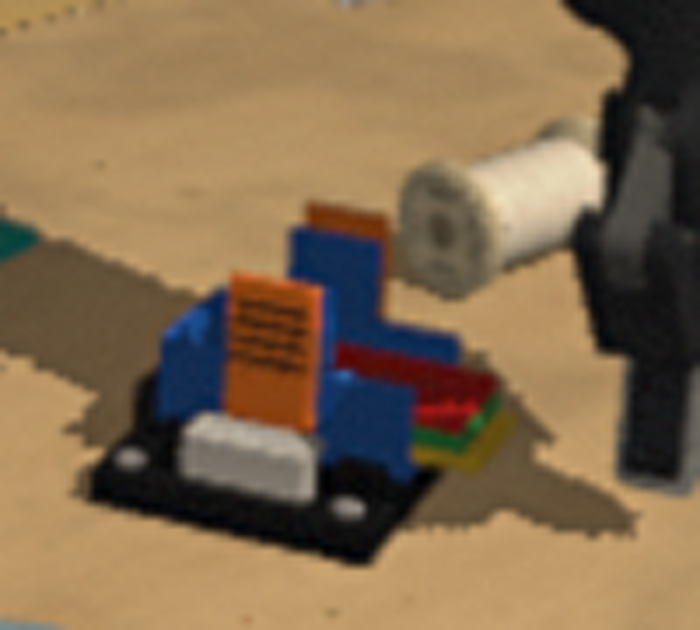

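The closed fingers stand at (655,470) in the crop, in front of the plate ends at about (470,440), and the way between is clear. I'll lower a little, approach and then push gently.

Emit:
arm_command(
  rows=[
    [[4,-1,2],[0,0,0]],
    [[8,-1,0],[0,0,0]],
    [[8,0,0],[0,0,0]],
    [[6,0,0],[0,0,0]],
    [[3,0,0],[0,0,0]],
    [[2,0,0],[0,0,0]],
    [[2,0,0],[0,0,0]],
    [[2,0,0],[0,0,0]],
    [[0,0,0],[0,0,0]],
    [[0,0,0],[0,0,0]],
  ],
)

```text
t: 3.32
position: [0.505, -0.0401, 0.0132]
tool_rot: [-3.079, -0.621, 0.0]
contact_force: [0.3, 0.2, -0.5]
gripper_width: -0.0
grasp_force: 0.0
```

Emit:
arm_command(
  rows=[
    [[2,0,0],[0,0,0]],
    [[2,0,0],[0,0,0]],
    [[2,0,0],[0,0,0]],
    [[2,0,0],[0,0,0]],
    [[0,0,0],[0,0,0]],
    [[0,0,0],[0,0,0]],
  ],
)

```text
t: 3.82
position: [0.5129, -0.0371, 0.0134]
tool_rot: [3.08, 0.621, 0.001]
contact_force: [0.4, 0.3, 1.5]
gripper_width: 0.005
grasp_force: 0.0
```

```bash
python3 -c "
from h import *
rel()
shot('scene','s2',(320,200,420,290),7)"
```

```text
t 3.82 TCP in dock [-53.8   1.7  13.4] tool yaw 0.398 z [ 0.001  0.    -1.   ] F [0.4 0.3 1.5] w 0.005 g 0.0
```

View pics/s2.png

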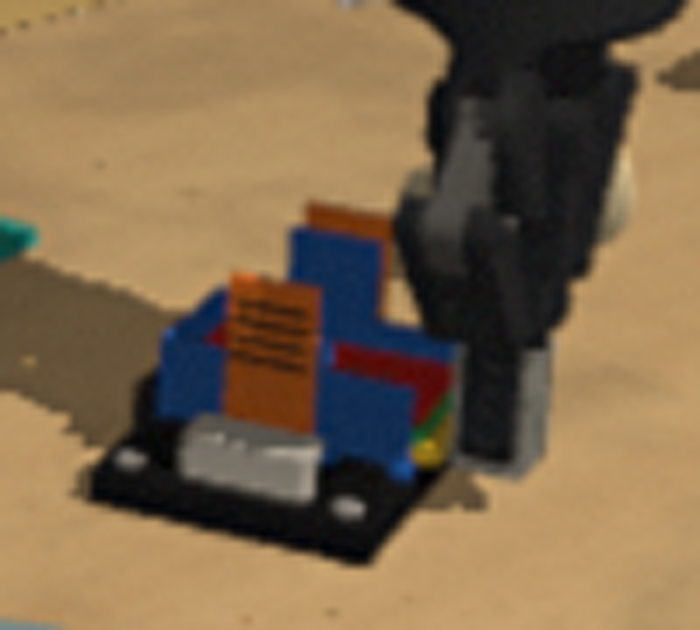

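The fingers are pushing the stack, with the plate ends at (440,430) still about 7 mm out. I'll continue in small steps and watch the force.

Emit:
arm_command(
  rows=[
    [[1,0,-0.5],[0,0,0]],
    [[1,0,0],[0,0,0]],
    [[1,0,0],[0,0,0]],
    [[1,0,0],[0,0,0]],
    [[0,0,0],[0,0,0]],
    [[0,0,0],[0,0,0]],
  ],
)

```text
t: 4.37
position: [0.5158, -0.0356, 0.0138]
tool_rot: [3.08, 0.621, -0.001]
contact_force: [-2.8, -0.8, 1.5]
gripper_width: 0.001
grasp_force: 1.1
```

Emit:
arm_command(
  rows=[
    [[1,0,0],[0,0,0]],
    [[0,0,0],[0,0,0]],
    [[0,0,0],[0,0,0]],
  ],
)

```text
t: 4.62
position: [0.5175, -0.035, 0.0138]
tool_rot: [-3.079, -0.621, -0.002]
contact_force: [-0.6, -0.2, -0.5]
gripper_width: -0.003
grasp_force: 0.2
```

Emit:
arm_command(
  rows=[
    [[1,0,0],[0,0,0]],
    [[0,0,0],[0,0,0]],
    [[0,0,0],[0,0,0]],
  ],
)

```text
t: 4.87
position: [0.5182, -0.0347, 0.0138]
tool_rot: [-3.08, -0.621, -0.001]
contact_force: [-0.7, -0.0, -0.2]
gripper_width: 0.003
grasp_force: 0.4
```

Emit:
arm_command(
  rows=[
    [[1,0,0],[0,0,0]],
    [[0,0,0],[0,0,0]],
    [[0,0,0],[0,0,0]],
  ],
)

```text
t: 5.12
position: [0.5192, -0.0343, 0.0138]
tool_rot: [-3.08, -0.621, -0.001]
contact_force: [-0.5, 0.9, -0.3]
gripper_width: -0.0
grasp_force: 0.2
```

```bash
python3 -c "
from h import *
rel()"
```

```text
t 5.12 TCP in dock [-47.    1.8  13.8] tool yaw 0.3979 z [ 0.  0. -1.] F [-0.5  0.9 -0.3] w -0.0 g 0.2
```

Emit:
arm_command(
  rows=[
    [[0.7,0,0],[0,0,0]],
    [[0,0,0],[0,0,0]],
    [[0,0,0],[0,0,0]],
  ],
)

```text
t: 5.37
position: [0.5196, -0.0341, 0.0138]
tool_rot: [-3.08, -0.621, 0.0]
contact_force: [-0.8, -1.4, 0.6]
gripper_width: -0.0
grasp_force: 0.5
```

Emit:
arm_command(
  rows=[
    [[0.7,0,0],[0,0,0]],
    [[0,0,0],[0,0,0]],
    [[0,0,0],[0,0,0]],
  ],
)

```text
t: 5.62
position: [0.5196, -0.0341, 0.0138]
tool_rot: [3.079, 0.62, -0.002]
contact_force: [-2.8, -1.1, 2.2]
gripper_width: -0.002
grasp_force: 1.8
```

Emit:
arm_command(
  rows=[
    [[0.7,0,0],[0,0,0]],
    [[0,0,0],[0,0,0]],
    [[0,0,0],[0,0,0]],
  ],
)

```text
t: 5.87
position: [0.5205, -0.0336, 0.0138]
tool_rot: [-3.08, -0.621, 0.001]
contact_force: [-3.8, -1.6, 3.0]
gripper_width: -0.003
grasp_force: 2.0
```

Emit:
arm_command(
  rows=[
    [[0.7,0,0],[0,0,0]],
    [[0,0,0],[0,0,0]],
    [[0,0,0],[0,0,0]],
  ],
)

```text
t: 6.12
position: [0.5205, -0.0336, 0.0137]
tool_rot: [3.079, 0.62, -0.003]
contact_force: [-5.9, -1.6, 4.2]
gripper_width: -0.001
grasp_force: 2.9
```

Emit:
arm_command(
  rows=[
    [[0.7,0,0],[0,0,0]],
    [[0,0,0],[0,0,0]],
    [[0,0,0],[0,0,0]],
  ],
)

```text
t: 6.37
position: [0.5205, -0.0336, 0.0137]
tool_rot: [3.079, 0.62, -0.006]
contact_force: [-6.5, -4.4, 6.4]
gripper_width: 0.002
grasp_force: 3.7
```

```bash
python3 -c "
from h import *
rel()
shot('scene','s3',(330,215,410,285),8)"
```

```text
t 6.37 TCP in dock [-45.5   2.   13.7] tool yaw 0.3974 z [-0.003 -0.002 -1.   ] F [-6.5 -4.4  6.4] w 0.002 g 3.7
```

View pics/s3.png

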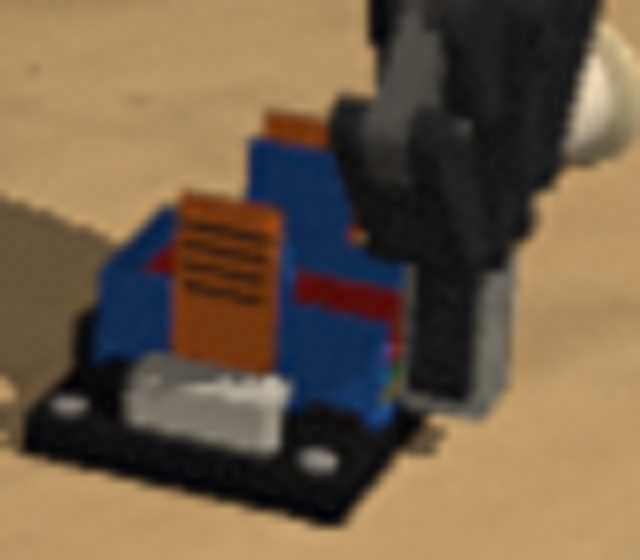

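The push has stalled at x≈-45.5 with about 8 N, so the fingers are against a hard stop. The plate ends at (393,370) look flush with the wall edge. I'll back off and check.

Emit:
arm_command(
  rows=[
    [[-4,0,0],[0,0,0]],
    [[-10,0,0],[0,0,0]],
    [[-20,0,0],[0,0,0]],
    [[-25,2,-5],[0,0,0]],
    [[-20,0,-15],[0,0,0]],
    [[0,0,-20],[0,0,0]],
    [[0,0,-30],[0,0,0]],
    [[0,0,-30],[0,0,0]],
    [[0,0,-20],[0,0,0]],
    [[0,0,0],[0,0,0]],
    [[0,0,0],[0,0,0]],
  ],
)

```text
t: 7.33
position: [0.4518, -0.0659, 0.1353]
tool_rot: [3.078, 0.62, 0.008]
contact_force: [-0.7, -0.6, -0.7]
gripper_width: -0.001
grasp_force: 0.0
```

```bash
python3 - <<'E'
from h import *
rel()
a=np.mean([robot.capture('scene').astype(float) for _ in range(4)],0);b=np.mean([robot.capture('top').astype(float) for _ in range(4)],0)
f=lambda i,x0,y0,k:cv2.resize(i[y0:y0+50,x0:x0+k].astype(np.uint8),None,fx=11,fy=11,interpolation=cv2.INTER_CUBIC)
c=np.hstack([f(a,358,225,36),f(b,345,210,36)]);print(c.shape);cv2.imwrite('pics/s4.png',c)
E
```

```text
t 7.33 TCP in dock [-121.3   -1.1  135.3] tool yaw 0.3979 z [ 0.005 -0.001 -1.   ] F [-0.7 -0.6 -0.7] w -0.001 g 0.0
(550, 792, 3)
```

View pics/s4.png

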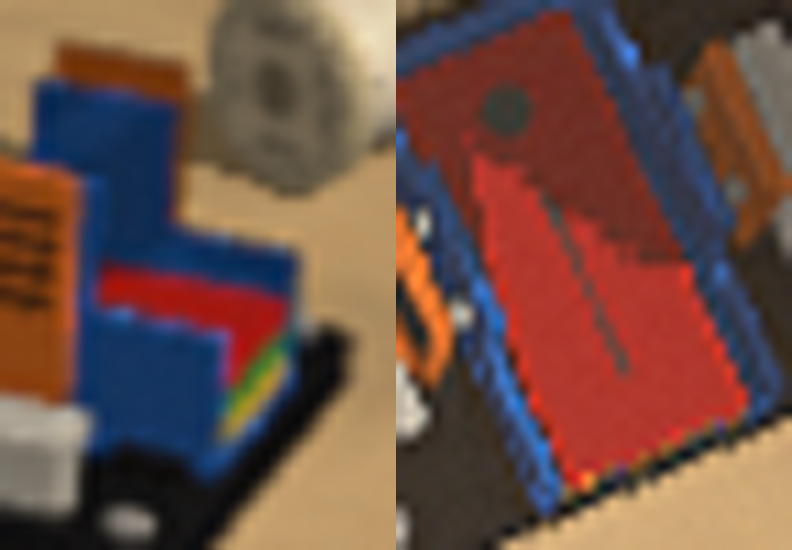

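All three ends now lie on the line of the wall ends, in the left half from (225,430) to (290,310) and in the right half from (560,490) to (750,405). The red plate meets the back wall. Next I'll open the gripper above the cassette and lower over the catches.

Emit:
arm_command(
  rows=[
    [[15,-1,0],[0,0,0]],
    [[30,0,0],[0,0,0]],
    [[35,0,0],[0,0,0]],
    [[28,0,0],[0,0,0]],
    [[13,0,0],[0,0,0]],
    [[0,0,0],[0,0,0]],
    [[0,0,0],[0,0,0]],
    [[0,0,0],[0,0,0]],
    [[0,0,0],[0,0,0]],
  ],
  gripper=0,
)

```text
t: 8.48
position: [0.5602, -0.0177, 0.1334]
tool_rot: [-3.079, -0.62, 0.002]
contact_force: [-0.0, 0.2, 0.6]
gripper_width: 1.002
grasp_force: 0.0
```

```bash
python3 -c "
from h import *
rel()"
```

```text
t 8.48 TCP in dock [ -2.8   1.2 133.4] tool yaw 0.3974 z [-0.001  0.    -1.   ] F [-0.   0.2  0.6] w 1.002 g 0.0
```

Emit:
arm_command(
  rows=[
    [[3,1,15],[0,0,0]],
    [[0,0,30],[0,0,0]],
    [[0,0,28],[0,0,0]],
    [[0,0,18],[0,0,0]],
    [[0,0,9],[0,0,0]],
    [[0,0,3],[0,0,0]],
    [[0,0,0],[0,0,0]],
    [[0,0,0],[0,0,0]],
    [[0,0,0],[0,0,0]],
  ],
)

```text
t: 9.23
position: [0.5659, -0.0178, 0.0325]
tool_rot: [3.079, 0.62, 0.005]
contact_force: [-0.0, 0.4, 0.2]
gripper_width: 0.996
grasp_force: 0.0
```

```bash
python3 -c "
from h import *
rel()
shot('scene','s5',(320,195,420,285),7)"
```

```text
t 9.23 TCP in dock [ 2.5 -1.  32.5] tool yaw 0.3977 z [ 0.003 -0.    -1.   ] F [-0.   0.4  0.2] w 0.996 g 0.0
```

View pics/s5.png

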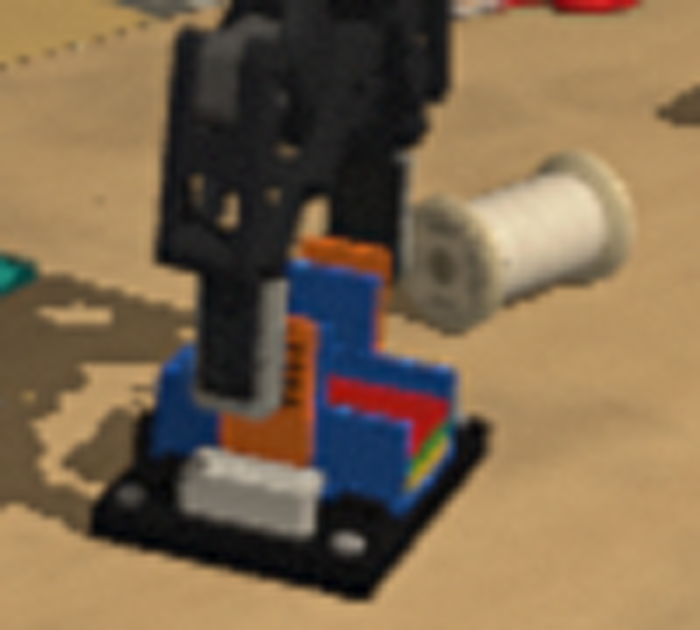

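The fingers straddle the catches: the near one is at (245,350) by the left catch (290,390), and the far one is outside the right catch. I'll make a small correction and close.

Emit:
arm_command(
  rows=[
    [[-2,-1,1],[0,0,0]],
    [[0,0,0],[0,0,0]],
    [[0,0,0],[0,0,0]],
    [[0,0,0],[0,0,0]],
    [[0,0,0],[0,0,0]],
    [[0,0,0],[0,0,0]],
    [[0,0,0],[0,0,0]],
    [[0,0,0],[0,0,0]],
    [[0,0,0],[0,0,0]],
    [[0,0,0],[0,0,0]],
    [[0,0,0],[0,0,0]],
    [[0,0,0],[0,0,0]],
  ],
  gripper=255,
  squeeze=40,
)

```text
t: 10.28
position: [0.5631, -0.0184, 0.0317]
tool_rot: [3.077, 0.619, 0.002]
contact_force: [-2.5, -2.3, 9.5]
gripper_width: 0.519
grasp_force: 41.3
```

```bash
python3 -c "
from h import *
rel()
o=robot.get_obs();print('mm',85*o['gripper_width'],o['moment'])"
```

```text
t 10.28 TCP in dock [-0.3 -0.5 31.7] tool yaw 0.3972 z [ 0.002 -0.002 -1.   ] F [-2.5 -2.3  9.5] w 0.519 g 41.3
mm 44.09559401970209 [-0.4771719   0.59934173 -0.00463313]
```

The catches are pressed in: the opening is about 44 mm and the grip is 41 N. I'll lift gently first.

Emit:
arm_command(
  rows=[
    [[0,0,-1],[0,0,0]],
    [[0,0,-2],[0,0,0]],
    [[0,0,-2],[0,0,0]],
    [[0,0,-2],[0,0,0]],
    [[0,0,-2],[0,0,0]],
    [[0,0,0],[0,0,0]],
    [[0,0,0],[0,0,0]],
  ],
)

```text
t: 10.87
position: [0.5616, -0.0167, 0.0386]
tool_rot: [-3.078, -0.621, 0.001]
contact_force: [0.5, -1.3, -1.9]
gripper_width: 0.513
grasp_force: 42.1
```

```bash
python3 -c "
from h import *
rel()"
```

```text
t 10.87 TCP in dock [-1.   1.6 38.6] tool yaw 0.3981 z [-0.001  0.001 -1.   ] F [ 0.5 -1.3 -1.9] w 0.513 g 42.1
```

The load is about the cassette's own weight (2 N), so it is free of the keepers. I'll lift it smoothly.

Emit:
arm_command(
  rows=[
    [[0,0,-3],[0,0,0]],
    [[0,0,-6],[0,0,0]],
    [[0,0,-10],[0,0,0]],
    [[0,0,-14],[0,0,0]],
    [[0,0,-16],[0,0,0]],
    [[0,0,-16],[0,0,0]],
    [[0,0,-16],[0,0,0]],
    [[0,0,-16],[0,0,0]],
    [[0,0,-14],[0,0,0]],
    [[0,0,-10],[0,0,0]],
    [[0,0,-6],[0,0,0]],
    [[0,0,-3],[0,0,0]],
  ],
)

```text
t: 11.87
position: [0.5628, -0.0174, 0.1703]
tool_rot: [3.079, 0.621, 0.003]
contact_force: [-0.8, -0.5, -2.9]
gripper_width: 0.512
grasp_force: 42.1
```

Emit:
arm_command(
  rows=[
    [[0,0,0],[0,0,0]],
    [[0,0,0],[0,0,0]],
    [[0,0,0],[0,0,0]],
    [[0,0,0],[0,0,0]],
    [[0,0,0],[0,0,0]],
    [[0,0,0],[0,0,0]],
  ],
)

```text
t: 12.37
position: [0.5618, -0.0173, 0.1682]
tool_rot: [-3.079, -0.621, 0.002]
contact_force: [-0.5, -0.4, -3.0]
gripper_width: 0.505
grasp_force: 42.1
```

```bash
python3 - <<'E'
from h import *
rel()
a=robot.capture('scene')[150:290,310:430];b=robot.capture('top')[165:305,300:420]
cv2.imwrite('pics/s6.png',cv2.resize(np.hstack([a,b]),None,fx=3.3,fy=3.3,interpolation=cv2.INTER_CUBIC))
E
```

```text
t 12.37 TCP in dock [ -1.1   1.  168.2] tool yaw 0.3978 z [-0.001  0.    -1.   ] F [-0.5 -0.4 -3. ] w 0.505 g 42.1
```

View pics/s6.png

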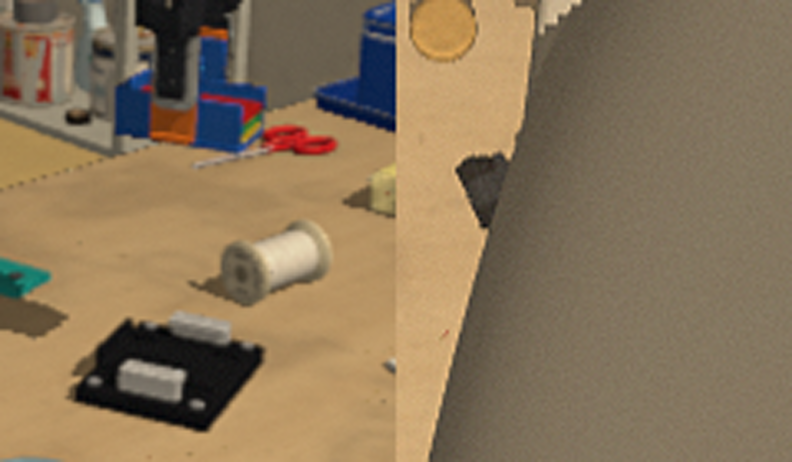

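The cassette hangs at (190,120), about 13 cm above the empty dock at (170,370). It is level with the plates inside, and the spool and beeswax are where they were.

```bash
python3 -c "
from h import *
rel();print(robot.hand_in())"
```

```text
t 12.47 TCP in dock [ -0.9   0.9 168.5] tool yaw 0.3978 z [-0.001  0.    -1.   ] F [ 0.4  0.3 -3.2] w 0.508 g 42.1
the job is handed in; nothing more can be done
None
```

The plates were tapped in flush, then the cassette was lifted out by its catches and is held level about 13 cm above where it sat; handed in at 12.5 s, verdict not shown.

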